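# Fit the square-nozzle die on the clay extruder

## Task

Fit the die with the square nozzle on the clay extruder's die holder: swing the keeper fully open, lift that die out of the sloping bin, turn it so that its four holes match the four studs, and lower it over them (do not drop it on) until its plate lies flat on the seat. Then swing the keeper fully shut over the plate's edge and let go; leave the other two dies in their compartments.

Things in the scene. Friction and masses are not known exactly. Their poses are not given: they have to be found in the camera images.
- die_square_center (a point): Centre of the loose steel die with the SQUARE nozzle (30 x 30 mm outside, sides parallel to the plate's): on the nozzle's axis, half-way up, 26.5 mm from the plate's underside and from the nozzle's top. z along the nozzle away from the plate, x and y along the plate's sides. Starts flat on the sloping floor of one of the bin's compartments (varies), z leaning 30 degrees from vertical.
- die_square: The same die, 0.22 kg; origin at the centre of the plate's underside. Square base plate 88 x 88 x 8 mm, hollow nozzle 45 mm high on its middle (53 mm over all). Through holes 11.5 mm wide at the plate's corners, centres at x = +-30, y = +-30 mm; any of the four quarter turns fits the studs.
- die_round_center (a point): Centre of a like die with a ROUND nozzle 36 mm across; same plate, height and axes. It belongs in its compartment of the bin and stays there.
- die_slot_center (a point): Centre of a like die with a flat OBLONG nozzle, 16 mm (along x) x 46 mm (along y); same plate, height and axes. It belongs in its compartment of the bin and stays there.
- die_bin: Fixed plywood bin, open above; three compartments side by side, 105 mm apart along its y, the middle one at y = 0. Floor slopes 30 degrees about y, low at the front (-x), high at the back (+x). Tray 112 mm down the slope x 322 mm; walls 6 mm thick rise 22 mm square to the floor, dividers 16 mm. Origin on the table under its middle, z up. Highest point 90 mm above the table.
- holder_seat (a point): Centre of the flat top (100 x 100 mm, 50 mm above the table) of the fixed steel die holder. z up, x and y along its sides. Four studs stand on it at x = +-30, y = +-30 mm: 8 mm thick, 16 mm high, the top 4 mm tapered. Its base on the table is 124 x 124 mm.
- keeper_pivot (a point): On the keeper's vertical axis, beside the seat at holder y = -62 mm, 61 mm above the table. Axes parallel to the holder's. The keeper is a level steel bar 16 mm wide, 8 mm thick, its underside 11 mm above the seat; its nose reaches 32 mm from the axis, opposite to the peg.
- keeper_peg (a point): Half-way up the upright black peg on the keeper's tail, 55 mm from the axis; push or pinch it to swing the keeper. Peg 14 mm thick, 38 mm high (foot 69 mm, top 107 mm above the table).
- keeper (a joint): Angle of the keeper, 0 to 1.6 rad; stays where it is left (friction 0.06 N m). 0 = fully shut: peg along the holder's -y, nose along +y over the seat's edge, where it blocks or holds a die plate. Grows clockwise from above; at 1.57 (fully open) the peg points along the holder's -x and the nose is clear of the seat. Starts shut or nearly so.
There are look-alikes about, which are no part of the job. There is more than one size of the part that bears holder_seat; the job needs the larger.

How it is judged:
By the outcome, as a careful person would: the job done as asked, in the order asked, and still so for the second after the job is handed in, with the robot touching nothing.
It also fails if it takes over 64 s, if anything falls off the work surface, if the arm or the gripper's body presses on something with over 40 N, if the wrist force passes 120 N, or if a joint passes its speed limit or range.

## Robot

A 6-joint arm with a two-finger parallel gripper is mounted at the origin on the work surface; the furniture and walls round the work are solid. World frame = base frame: x ahead of the robot, y to its left, z up, the work surface at z = 0. Lengths are in mm, angles in degrees, forces in N, time in s.
With the tool pointing down it reaches from about 350 to 850 mm from the base axis. Payload 8.1 kg.
Tool frame: the origin (TCP) lies midway between the tips of the shut fingers; the grasp point (between the pads) lies 19 mm behind it; z points along the fingers, y is the line along which they close (so a half turn about z gives the same grasp; the last joint's range is limited). The gripper opens to 85 mm and grips with 20 to 120 N. Pads are 22 mm wide; open, the fingers measure 114 mm over their backs; the gripper's body (76 mm by 85 mm) begins 54 mm behind the grasp point. The pads swing forward as they close: fully open they stand 13 mm farther back than shut.
Start: joints at [-74.909, 7.471, 85.268, -0, 87.261, -4.893], TCP at [205.082, -563.867, 231.292] pointing down, gripper open.
Joint ranges: [-169.43, 169.43], [-51.17, 129.36], [1.28, 143.12], [-76.62, 256.62], [0, 156.53], [-152.29, 152.29]. Speed limits (degrees/s): [136.94, 136.94, 159.86, 180, 180, 180].

## Interface

Orientations are given as [roll, pitch, yaw] about the fixed x, y, z axes, in that order (R = Rz(yaw) Ry(pitch) Rx(roll)).
In Python, from bench import r gives the robot as it stands.
- The arm moves only by the tool step_arm, never from a script. Its arguments are lists of equal length, an entry for each row: "delta_pos": the shift along the world's x, y, z in units of 200 mm (1.0 is 200 mm), a list of three; "spin": the turn about the world's z in units of 180 degrees (1.0 is 180 degrees). In form: {"delta_pos": [[dx, dy, dz], ...], "spin": [spin, ...]}. A call has 1 to 8 rows; each row shifts and turns the commanded pose from where the row before left it; what a row does not reach is not made up. A row lasts 1/8 s, in which the tool goes at most 62.5 mm and 10.7 degrees, less where a joint would pass 70% of its speed; a pose out of reach is approached as far as the arm can. A call with a number of a shift or a turn outside -1 to 1 is refused whole. A call with a gripper value outside its range is refused whole. "gripper" is the opening, from -1 (shut) to 1 (fully open), set as the call begins (left out, the last holds). The fingers move at their own pace and stop on an object; "squeeze" is the grip in N (left out, the last holds). Time passes only in rows, so rows that do not move let the fingers close. It gives the time, the measured TCP pose, the force, the opening and the grip force at its end, in the units of the state.
- r.sense(): the state, without advancing time (a new reading comes with each control period).
- r.snapshot(name): name is "side" or "top" or "wrist"; returns a dict with "pixels" (480x640x3 uint8, blue, green, red), "fx", "fy", "cx", "cy" (pixels), "dist_coeffs" ([k1, k2, p1, p2, k3] as OpenCV has them; the pictures are not rectified), "camera_from_world" (4x4, takes a point from world to camera coordinates). Camera axes: x right, y up, looking along -z (the intrinsics and any distortion apply to the point x, -y, -z); pixel columns grow to the right and rows downward; lengths in mm; the calibration is good to about 2 mm. A picture is of the moment at which its call begins. There is no depth.
- r.hand_in(): hands the job in; it is judged then, once.
The state is a dict: "time": time; "joint_pos": joint angles; "qd": joint speeds; "joint_efforts": joint torques, N m; "tool_pos": TCP position; "tcp_rot": TCP orientation; "ft_force": force on the tool from outside, world axes, zero at the start; "wrist_torque": the same for the moment, N m; "finger_gap": finger opening in mm; "grip_force": force on a finger pad.
Only numpy, scipy, OpenCV 4.12 (cv2) and the standard library are available. Lean on these libraries where they do the work, as an engineer would, in place of code of your own. Each camera call takes 0.05 s, during which the arm holds its last target. There are 200 camera calls.

## Working session

There is one attempt and no reset: what is moved stays moved. The work goes in short steps, Python scripts to look and compute and a tool call to move; the robot and the scene stay as the last step left them, time stands still between calls to the robot, and variables do not carry over. Pictures are saved under pics/ and viewed, at most 10 in all, crops included, and the job is handed in when it is done.

Besides the shell and the picture viewer there is one more tool, called after ">>>" as a command line: name --pt "numbers of a row" for each row, then --argument value for the rest. step_arm: Moves the arm, as the interface text tells. Shifts and turns lie within -1 to 1; 1 stands for 200 mm of shift or 180 degrees of turn. Its arguments: {"type":"object","properties":{"delta_pos":{"type":"array","items":{"type":"array","items":{"type":"number","minimum":-1,"maximum":1}}},"spin":{"type":"array","items":{"type":"number","minimum":-1,"maximum":1}},"gripper":{"type":"number"},"squeeze":{"type":"number"}},"required":["delta_pos","spin"]}

```bash
mkdir -p pics; ls
cat > h.py <<'E'
import numpy as np,cv2
from bench import r
def snap(n,f):
    s=r.snapshot(n); cv2.imwrite('pics/'+f+'.png',s['pixels']); 
    import pickle; pickle.dump(s,open('pics/'+f+'.pkl','wb')); return s
def load(f):
    import pickle; return pickle.load(open('pics/'+f+'.pkl','rb'))
def K(s): return np.array([[s['fx'],0,s['cx']],[0,s['fy'],s['cy']],[0,0,1.]]),np.array(s['dist_coeffs'],float)
F=np.diag([1,-1,-1.])
def proj(s,P):
    T=np.array(s['camera_from_world']);k,d=K(s)
    c=(np.atleast_2d(P)@T[:3,:3].T+T[:3,3])@F
    return cv2.projectPoints(c,np.zeros(3),np.zeros(3),k,d)[0].reshape(-1,2)
def ray(s,uv):
    T=np.array(s['camera_from_world']);k,d=K(s)
    n=cv2.undistortPoints(np.array(uv,float).reshape(-1,1,2),k,d).reshape(-1,2)
    v=np.c_[n,np.ones(len(n))]@F@T[:3,:3]
    return -T[:3,:3].T@T[:3,3],v
def atz(s,uv,z):
    o,v=ray(s,uv); return o+v*((z-o[2])/v[:,2])[:,None]
E
python3 - <<'E'
from h import *
for n in ['top','side']:
    s=snap(n,n+'0'); T=np.array(s['camera_from_world']); print(n,s['fx'],-T[:3,:3].T@T[:3,3],s['dist_coeffs'])
print(r.sense())
E
```

```text
pics
top 546.1341158567576 [ 277.14717259  -19.81307511 1459.45322683] [-0.01718438  0.          0.          0.          0.        ]
side 548.7501381878182 [ 466.25754473 1133.90755104 1073.36300923] [-0.15439297  0.          0.          0.          0.        ]
{'time': 0.1, 'joint_pos': array([-7.49092312e+01,  7.51341434e+00,  8.53225463e+01,  4.35762264e-03,
        8.72612416e+01, -4.89339150e+00]), 'qd': array([-2.95945611e-05, -1.41243165e-01, -1.79617963e-01,  4.95523718e-03,
        4.62444414e-02, -8.69922103e-02]), 'joint_efforts': array([ 1.32339697e-03, -5.70950174e+01, -5.01942015e+01, -1.16773908e-04,
        8.07938719e-03,  4.82338658e-05]), 'tool_pos': array([ 204.97234824, -563.38263395,  230.32660328]), 'tcp_rot': array([-1.79903523e+02, -1.26279660e-02,  1.99839378e+01]), 'ft_force': array([-0.53198385, -0.48392407, -0.3647002 ]), 'wrist_torque': array([0.03145045, 0.00931118, 0.01308865]), 'grip_force': 0.0, 'finger_gap': 85.19347202063334}
```

View pics/top0.png

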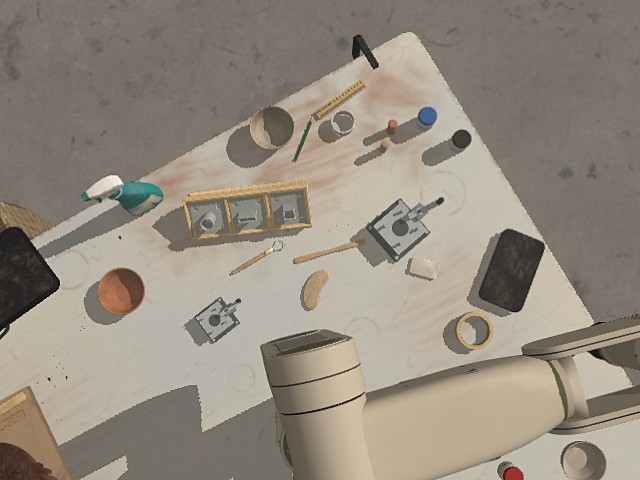

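View pics/side0.png

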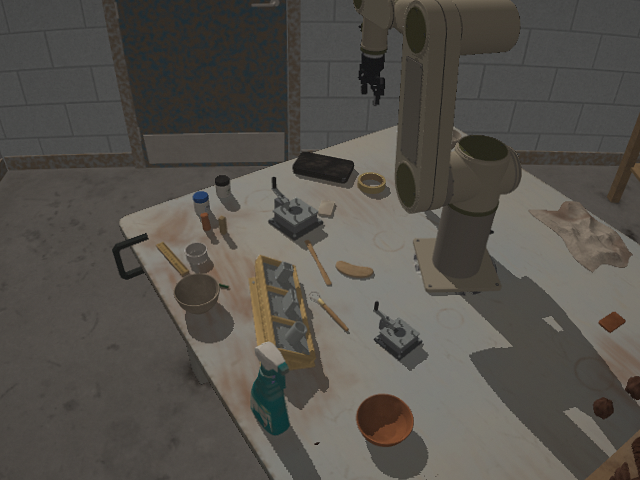

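The top picture shows the larger holder at about (400,229) with its peg at (439,201), and the bin at about (248,212). A smaller look-alike holder sits at (217,320). I'll zoom in on the bin and the holder.

Run:
```python
from h import *
s=load('top0'); im=s['pixels']
a=cv2.resize(im[170:250,175:320],None,fx=5.4,fy=5.4,interpolation=cv2.INTER_CUBIC)[:, :780]
b=cv2.resize(im[180:275,355:455],None,fx=6,fy=6,interpolation=cv2.INTER_CUBIC)
cv2.imwrite('pics/a.png',a);cv2.imwrite('pics/b.png',b[:600])
```

```text
(no output)
```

View pics/a.png

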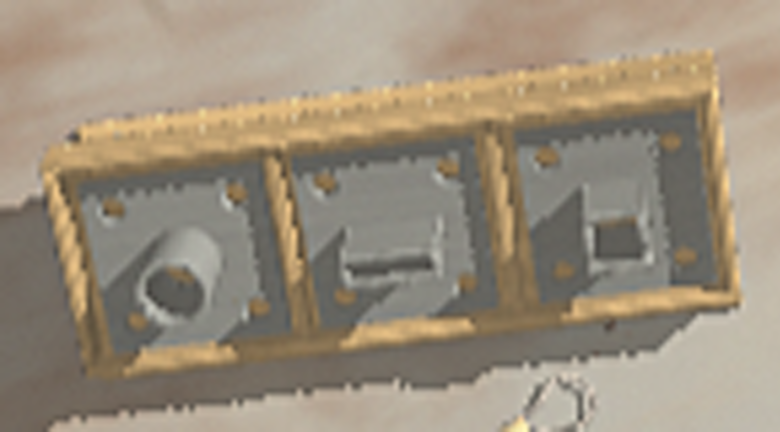

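View pics/b.png

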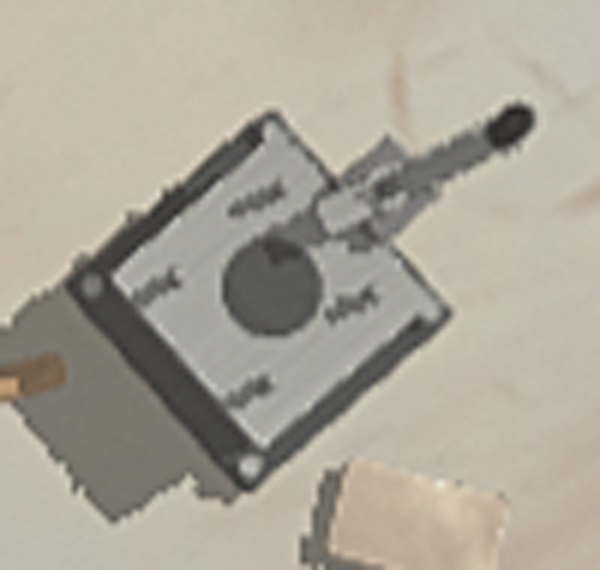

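The top crops settle the layout. The square die is in the right-hand compartment, with its nozzle top at about crop a (620,240), which is full image (290,214). The holder seat centre is at crop b (270,287), and the peg top is at (510,125). Next I'll fit the poses.

```bash
cat >> h.py <<'E'
from scipy.optimize import least_squares
from scipy.spatial.transform import Rotation as Ro
HOLES=[[30,30],[30,-30],[-30,-30],[-30,30]]
def fit(f,p0):
    q=least_squares(f,p0,loss='soft_l1',x_scale=np.maximum(np.abs(p0),1)); return q.x,np.sqrt(np.mean(f(q.x)**2))
E
python3 - <<'E'
from h import *
s=load('top0')
A=lambda p:np.array(p)/5.4+[175,170]-.4
B=lambda p:np.array(p)/6+[355,180]-.4
print('base img',proj(s,[[0,0,0],[500,0,0],[500,200,0]]))
ct=atz(s,B([[265,285]]),50)[0]; pg=atz(s,B([[512,120]]),107)[0]
print('holder c',ct,'peg top',pg)
sc=atz(s,B([[275,122],[112,278],[262,450],[430,310]]),50)
print('seat corners',sc,[np.linalg.norm(sc[i]-sc[i-1]) for i in range(4)])
bc=atz(s,B([[268,112],[75,285],[250,490],[450,315]]),0)
print('base corners z0',bc,[np.linalg.norm(bc[i]-bc[i-1]) for i in range(4)])
v=ct-pg; print('dir peg->',np.degrees(np.arctan2(v[1],v[0])),np.linalg.norm(v[:2]))
# die
h=A([[545,157],[670,142],[685,255],[565,270]]); n=A([[588,222],[650,222],[650,262],[588,268]])
M=np.array([[30,30,8],[30,-30,8],[-30,-30,8],[-30,30,8],[15,15,53],[15,-15,53],[-15,-15,53],[-15,15,53]],float)
uv=np.r_[h,n]
def pts(p): return (Ro.from_euler('zyx',[p[3],-30,0],degrees=True).as_matrix()@M.T).T+p[:3]
g=atz(s,h.mean(0)[None],50)[0]
for y0 in (0,30,60,-30,90,-90,180):
    x,e=fit(lambda p:(proj(s,pts(np.r_[p[:2],43,p[2]]))-uv).ravel(),[g[0],g[1],y0]); print(y0,x,e)
E
```

```text
base img [[317.61455816 403.55278218]
 [322.2059398  214.01721393]
 [248.39233475 212.417989  ]]
holder c [ 462.45979719 -200.16634615   50.        ] peg top [ 526.62688065 -295.00086001  107.        ]
seat corners [[ 534.00048772 -203.83773447   50.        ]
 [ 464.02378529 -134.04184468   50.        ]
 [ 390.85970582 -199.56513149   50.        ]
 [ 453.18242309 -271.40136875   50.        ]] [np.float64(105.3394714639155), np.float64(98.83423048126384), np.float64(98.21549591190188), np.float64(95.10292356943258)]
base corners z0 [[ 547.60763773 -207.17923584    0.        ]
 [ 467.11717144 -121.57968636    0.        ]
 [ 376.91721099 -200.787984      0.        ]
 [ 457.37772192 -289.25805829    0.        ]] [np.float64(121.9769273322276), np.float64(117.4989278112468), np.float64(120.0416064561764), np.float64(119.58615247655493)]
dir peg-> 124.08313205815118 114.5032733955153
0 [510.53432859  85.30859764   7.82931438] 1.1539866263889877
30 [510.53432916  85.30859967   7.82933807] 1.1539871027977135
60 [510.5343284   85.3085969    7.82930663] 1.1539864679350027
-30 [510.53432875  85.30859819   7.82932113] 1.1539867608754195
90 [510.53432875  85.30859823   7.829321  ] 1.1539867602301965
-90 [510.53432887  85.30859865   7.82932553] 1.1539868528819426
180 [510.53432865  85.30859778   7.82931611] 1.153986661358296
```

>>> step_arm --pt "0.16 0.19 0" --pt "0.16 0.19 0" --pt "0.16 0.19 0" --pt "0.16 0.19 0" --pt "0.16 0.19 0" --pt "0.16 0.19 0" --pt "0.16 0.19 0" --pt "0.16 0.19 0" --spin '[0.041,0.041,0.041,0.041,0.041,0.041,0.041,0.041]'

```text
time: 1.1
tool_pos: [461.7, -258.4, 230.9]
tcp_rot: [-180.0, -0.0, 79.3]
ft_force: [1.2, -1.4, 0.0]
finger_gap: 85.4
grip_force: 0.0
```

>>> step_arm --pt "0 0 0" --pt "0 0 0" --spin '[0,0]'

```text
time: 1.35
tool_pos: [460.7, -259.9, 230.9]
tcp_rot: [-179.9, 0.0, 79.0]
ft_force: [-0.1, -0.5, 0.1]
finger_gap: 85.4
grip_force: 0.0
```

Run:
```python
from h import *
s=snap('wrist','w1');T=np.array(s['camera_from_world']);print(s['fx'],-T[:3,:3].T@T[:3,3],s['dist_coeffs'])
x=r.sense();print(x['tool_pos'],x['tcp_rot'],x['joint_pos'])
```

```text
332.3806958707916 [ 474.78938384 -191.45599985  373.00902802] [-0.05781382  0.          0.          0.          0.        ]
[ 460.49826273 -260.39036203  230.98271287] [-1.79957636e+02  1.13703308e-02  7.89464091e+01] [-3.50209597e+01 -3.51147484e+00  9.65371434e+01 -2.76363695e-02
  8.70084238e+01 -2.39659140e+01]
```

View pics/w1.png

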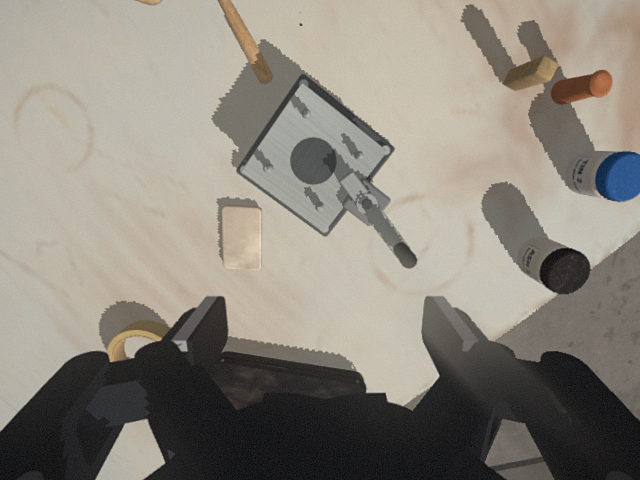

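The wrist view shows the large holder with its hub centre at (314,161), pivot at (367,203) and peg top at (405,256). I'll enlarge it to get exact corners.

Run:
```python
from h import *
s=load('w1'); cv2.imwrite('pics/c.png',cv2.resize(s['pixels'][65:245,230:410],None,fx=3.33,fy=3.33,interpolation=cv2.INTER_CUBIC))
```

```text
(no output)
```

View pics/c.png

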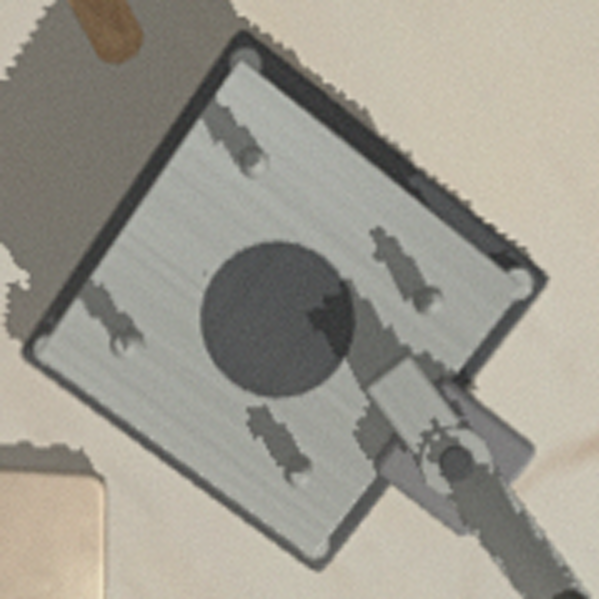

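Run:
```python
from h import *
s=load('w1')
C=lambda p:np.array(p,float)/3.333+[230,65]-.35
st=atz(s,C([[254,160],[428,298],[300,474],[126,343]]),60)
print(st,st.mean(0),[np.linalg.norm(st[i]-st[i-1]) for i in range(4)])
for i,j in((0,1),(3,2),(0,3),(1,2)):
    v=st[j]-st[i];print(np.degrees(np.arctan2(v[1],v[0]))%90)
print('hole',atz(s,C([[278,319]]),50))
print('pivot',atz(s,C([[456,461]]),72)); print('peg',atz(s,[[408,262]],107), atz(s,[[403,252]],107))
```

```text
[[ 464.57308632 -158.80147826   60.        ]
 [ 504.09404274 -203.03481606   60.        ]
 [ 460.12546168 -244.24792077   60.        ]
 [ 419.92716107 -198.93629338   60.        ]] [ 462.17993795 -201.25512712   60.        ] [np.float64(60.033840667679534), np.float64(59.31689615650255), np.float64(60.26405330186461), np.float64(60.57265842016174)]
41.77968519174742
41.57789925961664
41.954213209687396
43.14722929077766
hole [[ 462.19284295 -201.03233324   50.        ]]
pivot [[ 503.31982267 -246.8304825    72.        ]]
peg [[ 526.85233372 -297.00191799  107.        ]] [[ 523.77038238 -287.30684721  107.        ]]
```

>>> step_arm --pt "0.161 -0.093 0" --pt "0.161 -0.092 0" --pt "0 0 -0.25" --pt "0 0 -0.25" --pt "0 0 -0.176" --pt "0 0 -0.1" --pt "0 0 0" --spin '[0,0,0,0,0,0,0]'

```text
time: 2.28
tool_pos: [524.1, -297.1, 74.7]
tcp_rot: [-179.8, -0.1, 78.9]
ft_force: [0.4, -0.1, 0.7]
finger_gap: 85.5
grip_force: 0.0
```

>>> step_arm --pt "0 0 0" --pt "0 0 0" --pt "0 0 0" --pt "0 0 0" --pt "0 0 0" --spin '[0,0,0,0,0]' --gripper -1 --squeeze 30

```text
time: 2.9
tool_pos: [526.0, -297.2, 76.8]
tcp_rot: [179.9, 0.0, 79.0]
ft_force: [0.6, -0.7, 3.3]
finger_gap: 12.9
grip_force: 29.8
```

>>> step_arm --pt "-0.055 -0.018 0" --pt "-0.057 -0.006 0" --pt "-0.057 0.006 0" --pt "-0.055 0.018 0" --pt "-0.05 0.029 0" --pt "-0.045 0.041 0" --pt "0 0 0" --pt "0 0 0" --spin '[0,0,0,0,0,0,0,0]'

```text
time: 3.9
tool_pos: [461.9, -283.5, 76.9]
tcp_rot: [180.0, 0.1, 79.0]
ft_force: [-1.2, -2.6, 6.5]
finger_gap: 13.1
grip_force: 30.8
```

>>> step_arm --pt "0 0 0" --pt "0 0 0" --pt "0 0 0" --pt "0 0 0.2" --pt "0 0 0.275" --pt "0 0 0.3" --spin '[0,0,0,0,0,0]' --gripper 1

```text
time: 4.65
tool_pos: [461.0, -282.3, 231.7]
tcp_rot: [-179.9, -0.1, 79.0]
ft_force: [1.0, -1.0, 0.6]
finger_gap: 85.6
grip_force: 0.0
```

>>> step_arm --pt "-0.014 0.224 0" --pt "-0.014 0.224 0" --pt "-0.014 0.224 0" --pt "-0.014 0.224 0" --pt "-0.013 0.224 0" --pt "-0.013 0.224 0" --pt "-0.013 0.224 0" --pt "-0.013 0.224 0" --spin '[-0.0495,-0.0495,-0.0495,-0.0495,-0.0495,-0.0495,-0.0495,-0.0495]'

```text
time: 5.65
tool_pos: [439.7, 77.0, 231.0]
tcp_rot: [-180.0, -0.0, 7.5]
ft_force: [0.5, 0.6, -0.4]
finger_gap: 85.6
grip_force: 0.0
```

>>> step_arm --pt "0 0 0" --pt "0 0 0" --spin '[0,0]'

```text
time: 5.9
tool_pos: [440.0, 75.3, 230.9]
tcp_rot: [180.0, 0.0, 7.9]
ft_force: [-0.3, 0.8, -0.4]
finger_gap: 85.2
grip_force: 0.0
```

Run:
```python
from h import *
s=snap('wrist','w2');snap('top','top2')
x=r.sense();print(x['tool_pos'],x['tcp_rot'],x['joint_pos'])
T=np.array(s['camera_from_world']);print(-T[:3,:3].T@T[:3,3], proj(s,[[510,85,50]]))
t=load('top2')['pixels'][180:275,355:455]
im=s['pixels'].copy(); im[290:480,440:640]=cv2.resize(t,(200,190)); cv2.imwrite('pics/d.png',cv2.resize(im,(800,600),interpolation=cv2.INTER_CUBIC))
```

```text
[440.1459869   74.62058867 230.96638851] [1.79984435e+02 1.77140827e-02 7.77457929e+00] [ 3.05050583e+00 -1.70322045e+01  1.08447017e+02 -1.69760621e-02
  8.86015593e+01  8.52763409e+01]
[509.75052207  84.91468233 373.02772572] [[323.62897292 147.93262627]]
```

View pics/d.png

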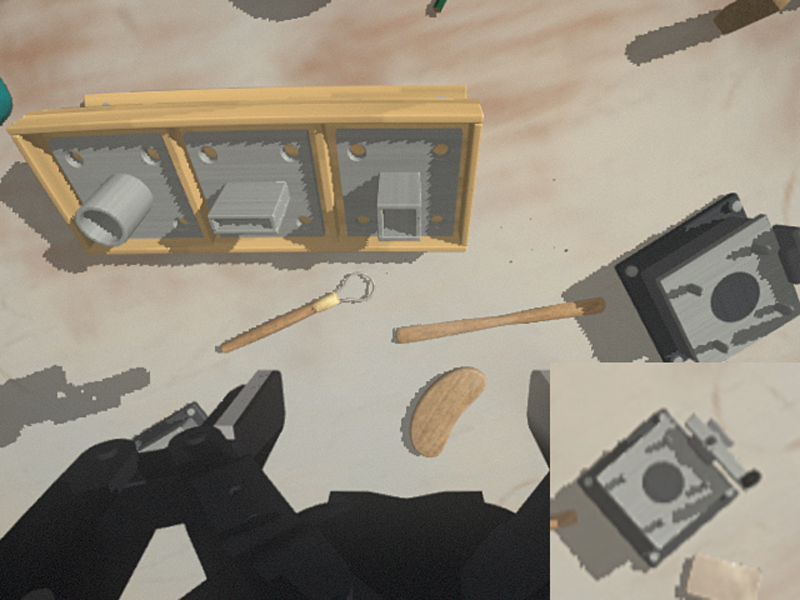

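The wrist view shows the square die in the right-hand compartment, with holes at (358,151), (441,149), (437,220) and (363,219) in the 800-px frame and the nozzle top around (399,222). The inset shows the keeper fully open, clear of the seat.

Run:
```python
from h import *
s=load('w2')
uv=np.array([[358,151],[441,149],[437,220],[363,219],[378,205],[421,205],[419,239],[378,239]],float)/1.25
M=np.array([[30,30,8],[30,-30,8],[-30,-30,8],[-30,30,8],[15,15,53],[15,-15,53],[-15,-15,53],[-15,15,53]],float)
def pts(p): return (Ro.from_euler('zyx',[p[3],-30,0],degrees=True).as_matrix()@M.T).T+p[:3]
x,e=fit(lambda p:(proj(s,pts(np.r_[p[:2],43,p[2]]))-uv).ravel(),[510,85,8.]);print(x,e)
x4,e=fit(lambda p:(proj(s,pts(p))-uv).ravel(),[510,85,43,8.]);print(x4,e); print((proj(s,pts(x4))-uv).round(1).tolist())
# bin front/back top corners: yaw
b=atz(s,np.array([[330,125],[482,104],[466,250],[88,252]])/1.25,60)
z=np.array([-.5*np.cos(np.radians(x[2])),-.5*np.sin(np.radians(x[2])),.866])
for q in(30,36,40): print(q,np.r_[x[:2],43]+q*z)
```

```text
[511.85553464  86.81761118   8.48243785] 1.761296716718795
[511.4654528   86.88460531  35.53260279   8.58509205] 1.6486571468928062
[[0.8, -0.1], [0.8, 1.7], [2.1, 0.9], [3.0, 0.9], [-3.5, -2.1], [-2.1, -1.7], [-0.3, 0.2], [-0.8, -0.3]]
30 [497.01961779  84.60501737  68.98      ]
36 [494.05243442  84.16249861  74.176     ]
40 [492.07431218  83.8674861   77.64      ]
```

>>> step_arm --pt "0.132 0.022 -0.1" --pt "0.132 0.021 -0.1" --pt "0 0 -0.25" --pt "0 0 -0.2" --pt "0 0 -0.1" --pt "0 0 -0.08" --pt "0 0 -0.065" --pt "0 0 0" --spin '[0.004,0,0,0,0,0,0,0]' --gripper 0.08

```text
time: 7.0
tool_pos: [492.4, 83.8, 51.4]
tcp_rot: [-180.0, 0.1, 8.4]
ft_force: [0.1, 0.3, -0.4]
finger_gap: 46.5
grip_force: 0.0
```

>>> step_arm --pt "0 0 0" --pt "0 0 0" --pt "0 0 0" --pt "0 0 0" --spin '[0,0,0,0]' --gripper -1 --squeeze 40

```text
time: 7.5
tool_pos: [493.7, 84.3, 53.2]
tcp_rot: [180.0, -0.1, 8.5]
ft_force: [-1.8, 0.4, 5.9]
finger_gap: 29.8
grip_force: 40.4
```

>>> step_arm --pt "0 0 0.02" --pt "0 0 0.03" --pt "0 0 0.05" --pt "0 0 0.1" --pt "0 0 0.2" --pt "0 0 0.2" --pt "0 0 0" --spin '[0,0,0,0,0,0,0]'

```text
time: 8.38
tool_pos: [495.7, 84.3, 177.0]
tcp_rot: [180.0, -0.5, 8.5]
ft_force: [-0.8, -0.9, -2.0]
finger_gap: 29.2
grip_force: 39.9
```

Run:
```python
from h import *
s=snap('wrist','w3');t=snap('side','s3')
im=cv2.resize(s['pixels'],(800,600)); c=t['pixels'][200:380,220:420]; im[:360,:400]=cv2.resize(c,(400,360),interpolation=cv2.INTER_CUBIC)
cv2.imwrite('pics/e.png',im)
```

```text
(no output)
```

View pics/e.png

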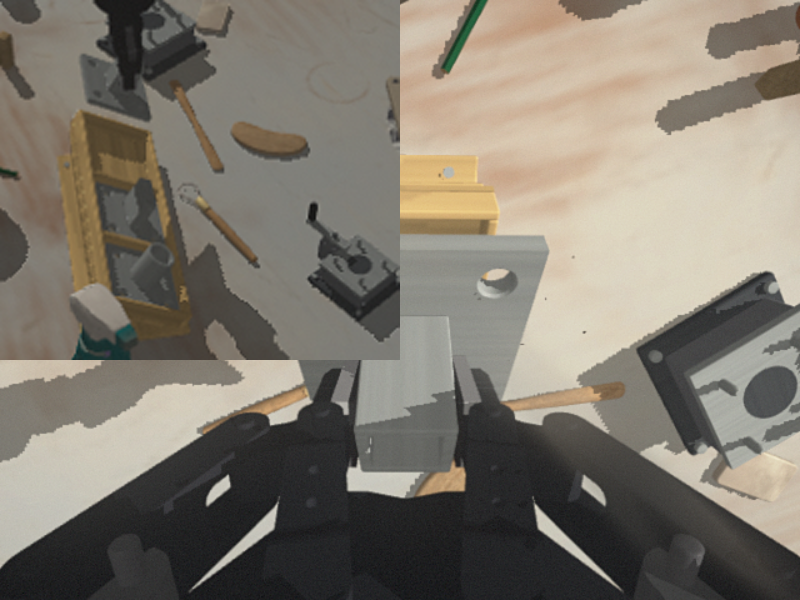

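The wrist view shows the square die gripped and clear of the bin, still tilted 30°. The other two dies remain in their compartments. I'll level it on the free table area near (570,-55).

>>> step_arm --pt "0.084 -0.174 0" --pt "0.084 -0.174 0" --pt "0.084 -0.174 0" --pt "0.083 -0.173 0" --pt "0 0 -0.2" --pt "0 0 -0.2" --pt "0 0 -0.15" --pt "0 0 0" --spin '[0,0,0,0,0,0,0,0]' --squeeze 25

```text
time: 9.48
tool_pos: [555.7, -54.1, 57.2]
tcp_rot: [-179.8, 0.5, 8.5]
ft_force: [1.0, -0.4, -2.3]
finger_gap: 30.0
grip_force: 39.7
```

>>> step_arm --pt "0 0 -0.04" --pt "0 0 -0.04" --pt "0 0 -0.02" --pt "0 0 0" --spin '[0,0,0,0]'

```text
time: 9.98
tool_pos: [559.9, -54.8, 42.1]
tcp_rot: [-180.0, 0.0, 8.5]
ft_force: [-0.1, 0.5, -2.1]
finger_gap: 29.7
grip_force: 39.7
```

>>> step_arm --pt "0 0 -0.02" --pt "0 0 -0.02" --pt "0 0 -0.02" --pt "0 0 0" --spin '[0,0,0,0]' --gripper -1 --squeeze 25

```text
time: 10.48
tool_pos: [562.9, -54.7, 33.0]
tcp_rot: [180.0, -0.3, 8.5]
ft_force: [0.5, 4.4, 13.0]
finger_gap: 29.6
grip_force: 42.2
```

>>> step_arm --pt "0.03 0.004 0" --pt "0.02 0.003 -0.01" --pt "0.02 0.003 -0.01" --pt "0.02 0.003 -0.01" --pt "0.02 0.003 -0.01" --pt "0 0 0" --spin '[0,0,0,0,0,0]'

```text
time: 11.22
tool_pos: [582.0, -51.8, 22.4]
tcp_rot: [180.0, 0.0, 8.5]
ft_force: [-2.3, -0.0, 3.9]
finger_gap: 29.2
grip_force: 43.1
```

>>> step_arm --pt "0.02 0.003 -0.01" --pt "0.02 0.003 -0.01" --pt "0.02 0.003 -0.01" --pt "0 0 0" --spin '[0,0,0,0]'

```text
time: 11.72
tool_pos: [594.0, -50.0, 16.3]
tcp_rot: [180.0, 0.0, 8.5]
ft_force: [-1.7, -0.3, 4.3]
finger_gap: 29.2
grip_force: 43.7
```

>>> step_arm --pt "0 0 -0.01" --pt "0 0 -0.01" --pt "0 0 0" --spin '[0,0,0]'

```text
time: 12.1
tool_pos: [595.6, -49.8, 14.1]
tcp_rot: [180.0, -0.2, 8.5]
ft_force: [-2.7, 2.0, 11.8]
finger_gap: 29.9
grip_force: 44.9
```

>>> step_arm --pt "0.01 0 -0.01" --pt "0.01 0 -0.01" --pt "0 0 0" --pt "0 0 0" --spin '[0,0,0,0]'

```text
time: 12.6
tool_pos: [598.8, -50.1, 14.1]
tcp_rot: [180.0, -0.1, 8.5]
ft_force: [-29.5, 3.7, 52.4]
finger_gap: 29.6
grip_force: 49.9
```

>>> step_arm --pt "0 0 0.03" --pt "0 0 0.005" --pt "0 0 0" --spin '[0,0,0]'

```text
time: 12.98
tool_pos: [597.5, -49.8, 14.3]
tcp_rot: [-180.0, 0.0, 8.5]
ft_force: [-0.5, -0.2, -1.3]
finger_gap: 29.4
grip_force: 43.2
```

>>> step_arm --pt "0 0 0" --pt "0 0 0" --pt "0 0 0" --pt "0 0 0" --spin '[0,0,0,0]' --gripper 0.2

```text
time: 13.48
tool_pos: [598.0, -49.9, 15.1]
tcp_rot: [180.0, -0.0, 8.5]
ft_force: [-0.7, -0.0, -0.3]
finger_gap: 51.2
grip_force: 0.0
```

>>> step_arm --pt "0 0 0" --pt "0 0 0" --pt "0 0 0" --pt "0 0 0" --spin '[0,0,0,0]' --gripper -1 --squeeze 25

```text
time: 13.98
tool_pos: [598.0, -49.9, 15.2]
tcp_rot: [180.0, -0.0, 8.5]
ft_force: [0.7, 0.1, 0.9]
finger_gap: 29.5
grip_force: 25.3
```

>>> step_arm --pt "0 0 0" --pt "0 0 0" --pt "0 0 0" --pt "0 0 0" --spin '[0,0,0,0]' --gripper 1

```text
time: 14.48
tool_pos: [597.9, -49.9, 15.1]
tcp_rot: [-180.0, 0.0, 8.5]
ft_force: [1.0, -0.6, -0.5]
finger_gap: 85.5
grip_force: 0.0
```

>>> step_arm --pt "0 0 0" --pt "0 0 0" --pt "0 0 0" --pt "0 0 0" --pt "0 0 0" --pt "0 0 0" --pt "0 0 0" --pt "0 0 0" --spin '[0.05,0.05,0.05,0.05,0.05,0.05,0.05,0.05]'

```text
time: 15.48
tool_pos: [597.9, -49.8, 15.1]
tcp_rot: [-180.0, -0.0, 80.8]
ft_force: [-0.7, 0.5, -0.5]
finger_gap: 85.6
grip_force: 0.0
```

>>> step_arm --pt "0 0 0" --pt "0 0 0" --pt "0 0 0" --pt "0 0 0" --spin '[0.05,0.05,0,0]'

```text
time: 15.98
tool_pos: [597.9, -49.9, 15.1]
tcp_rot: [180.0, 0.0, 98.3]
ft_force: [-0.3, -0.8, -1.1]
finger_gap: 85.6
grip_force: 0.0
```

Run:
```python
from h import *
s=snap('wrist','w4');t=snap('side','s4')
p=proj(t,[[598,-50,40]])[0].astype(int);print(p)
im=cv2.resize(s['pixels'],(800,600)); c=t['pixels'][p[1]-45:p[1]+45,p[0]-50:p[0]+50]; im[:270,:300]=cv2.resize(c,(300,270),interpolation=cv2.INTER_CUBIC)
cv2.imwrite('pics/f.png',im)
```

```text
[247 245]
```

View pics/f.png

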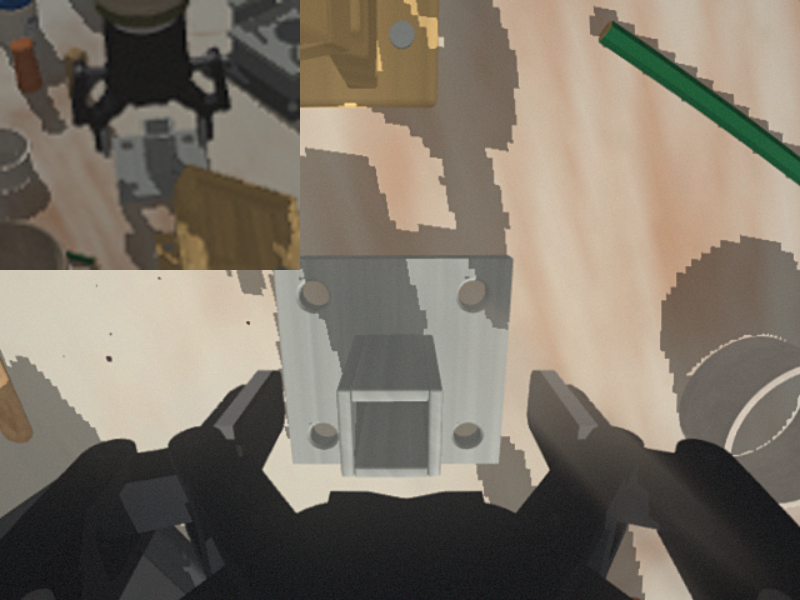

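The die lies flat and square in the jaws, with holes at (315,293), (472,292), (468,434) and (324,434). I'll close on it and check the camera's bias against the TCP.

>>> step_arm --pt "0 0 0" --pt "0 0 0" --pt "0 0 0" --pt "0 0 0" --pt "0 0 0" --spin '[0,0,0,0,0]' --gripper -1 --squeeze 50

```text
time: 16.7
tool_pos: [598.0, -49.9, 15.2]
tcp_rot: [180.0, 0.0, 98.5]
ft_force: [-0.8, -1.0, 1.3]
finger_gap: 29.3
grip_force: 50.5
```

>>> step_arm --pt "0 0 0.05" --pt "0 0 0.1" --pt "0 0 0.2" --pt "0 0 0.225" --pt "0 0 0" --spin '[0,0,0,0,0]'

```text
time: 17.32
tool_pos: [601.7, -50.5, 137.2]
tcp_rot: [179.4, 0.2, 98.5]
ft_force: [0.5, -0.3, -1.0]
finger_gap: 29.2
grip_force: 50.2
```

>>> step_arm --pt "-0.113 -0.126 0" --pt "-0.113 -0.126 0" --pt "-0.113 -0.126 0" --pt "-0.113 -0.126 0" --pt "-0.113 -0.126 0" --pt "-0.114 -0.126 0" --pt "0 0 0" --pt "0 0 0" --spin '[0.0312,0.0312,0.0312,0.0312,0.0312,0.031,0,0]'

```text
time: 18.32
tool_pos: [462.1, -200.8, 130.1]
tcp_rot: [180.0, -0.0, 132.0]
ft_force: [0.5, 0.2, -0.7]
finger_gap: 29.6
grip_force: 50.5
```

Run:
```python
from h import *
s=load('w4'); uv=np.array([[315,293],[472,292],[468,434],[324,434]])/1.25
p=atz(s,uv,8);c=p.mean(0);print(p.round(1),c,[np.linalg.norm(p[i]-p[i-1]) for i in range(4)])
d=c[:2]-[598,-49.9];a=np.radians(98.4);print('along toolx',d@[np.cos(a),np.sin(a)],'along close',d@[np.sin(a),-np.cos(a)])
s=snap('wrist','w5');x=r.sense();print(x['tool_pos'],x['tcp_rot'],x['finger_gap'],x['ft_force'],x['joint_pos'])
cv2.imwrite('pics/g.png',cv2.resize(s['pixels'][100:400,120:520],(800,600),interpolation=cv2.INTER_CUBIC))
```

```text
[[560.9 -24.3   8. ]
 [618.6 -15.5   8. ]
 [628.5 -75.4   8. ]
 [569.4 -84.    8. ]] [594.33541279 -49.80908993   8.        ] [np.float64(60.37232048670125), np.float64(58.37451282191736), np.float64(60.72961090480331), np.float64(59.68011004276721)]
along toolx 0.6252688131404622 along close -3.6119943168118325
[ 462.36302194 -200.60079384  130.12649914] [ 1.79981384e+02 -4.16199911e-03  1.32082094e+02] 29.91500574657669 [-0.09196104 -0.38051146 -1.16873423] [-2.92984256e+01 -3.32761725e+00  1.07108428e+02  1.95328665e-02
  7.62171909e+01 -7.13851722e+01]
```

View pics/g.png

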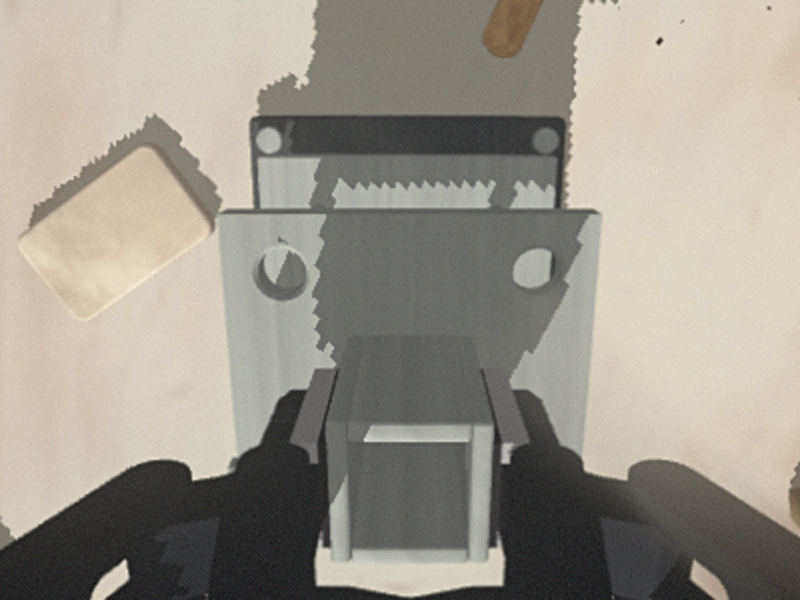

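The view shows the die plate squarely over the seat, with its edges parallel to the base at y≈117 and its holes at (280,272) and (535,268). I'll lower it gently.

>>> step_arm --pt "0 0 -0.12" --pt "0 0 -0.11" --pt "0 0 -0.02" --pt "0 0 -0.02" --pt "0 0 0" --spin '[0,0,0,0,0]'

```text
time: 19.0
tool_pos: [462.6, -201.1, 76.7]
tcp_rot: [180.0, 0.0, 132.1]
ft_force: [-0.1, -0.3, -1.4]
finger_gap: 29.3
grip_force: 50.4
```

>>> step_arm --pt "0 0 -0.01" --pt "0 0 -0.01" --pt "0 0 -0.01" --pt "0 0 0" --spin '[0,0,0,0]'

```text
time: 19.5
tool_pos: [462.0, -201.0, 69.9]
tcp_rot: [-180.0, -0.0, 132.1]
ft_force: [-0.0, -0.1, -1.4]
finger_gap: 29.4
grip_force: 50.5
```

>>> step_arm --pt "0 0 -0.01" --pt "0 0 -0.01" --pt "0 0 -0.005" --pt "0 0 0" --pt "0 0 0" --spin '[0,0,0,0,0]'

```text
time: 20.12
tool_pos: [462.1, -201.1, 65.2]
tcp_rot: [-180.0, 0.0, 132.1]
ft_force: [-0.8, 0.9, -0.8]
finger_gap: 29.6
grip_force: 50.7
```

>>> step_arm --pt "0 0 -0.005" --pt "0 0 -0.003" --pt "0 0 0" --spin '[0,0,0]'

```text
time: 20.5
tool_pos: [462.1, -201.1, 65.1]
tcp_rot: [-180.0, -0.0, 132.1]
ft_force: [-9.6, 4.6, 16.3]
finger_gap: 29.1
grip_force: 52.9
```

>>> step_arm --pt "0 0 0.008" --pt "0 0 0" --spin '[0,0]'

```text
time: 20.75
tool_pos: [462.3, -201.2, 65.2]
tcp_rot: [180.0, 0.0, 132.1]
ft_force: [-0.6, 0.4, 2.9]
finger_gap: 29.5
grip_force: 51.1
```

>>> step_arm --pt "0 0 0" --pt "0 0 0" --pt "0 0 0" --pt "0 0 0" --pt "0 0 0.1" --pt "0 0 0.25" --pt "0 0 0.2" --pt "0 0 0" --spin '[0,0,0,0,0,0,0,0]' --gripper 1

```text
time: 21.75
tool_pos: [464.5, -202.4, 179.5]
tcp_rot: [179.9, 0.4, 132.1]
ft_force: [0.4, -0.6, -0.4]
finger_gap: 85.1
grip_force: 0.0
```

>>> step_arm --pt "0 -0.083 0" --pt "0 -0.083 0" --pt "0 -0.083 0" --pt "0 -0.083 0" --pt "0 -0.081 0" --pt "0 0 0" --pt "0 0 0" --spin '[-0.05,-0.05,-0.05,-0.05,-0.05,-0.045,0]'

```text
time: 22.62
tool_pos: [461.5, -283.4, 173.7]
tcp_rot: [-179.9, -0.1, 79.1]
ft_force: [-0.1, 0.6, 0.1]
finger_gap: 85.8
grip_force: 0.0
```

Run:
```python
from h import *
s=snap('wrist','w6');t=snap('top','t6');x=r.sense();print(x['tool_pos'],x['tcp_rot'])
# expected seated hole/nozzle-top projections vs the picture: nozzle top square edges
R=Ro.from_euler('z',42.1,degrees=True).as_matrix();c=np.array([462.2,-201.1,50])
P=np.array([[15,15,53],[15,-15,53],[-15,-15,53],[-15,15,53],[44,44,8],[44,-44,8],[-44,-44,8],[-44,44,8]],float)
q=proj(s,P@R.T+c);print(q.round())
im=s['pixels'].copy()
for a in(q[:4],q[4:]): cv2.polylines(im,[a.astype(int)],True,(0,0,255),1)
f=proj(s,P@R.T+c);lo=np.maximum(f.min(0).astype(int)-40,0);hi=f.max(0).astype(int)+70
m=im[lo[1]:hi[1],lo[0]:hi[0]];print(lo,hi);k=600/max(m.shape[:2]);cv2.imwrite('pics/k.png',cv2.resize(m,None,fx=k,fy=k,interpolation=cv2.INTER_CUBIC))
```

```text
[ 461.75318318 -283.29793586  174.23424427] [-1.79936119e+02 -3.52612816e-02  7.92205840e+01]
[[293.  92.]
 [333. 124.]
 [304. 164.]
 [265. 134.]
 [290.  42.]
 [387. 120.]
 [316. 214.]
 [222. 145.]]
[181   1] [456 283]
```

>>> step_arm --pt "0 0 -0.2" --pt "0 0 -0.2" --pt "0 0 -0.095" --pt "0 0 0" --spin '[0,0,0,0]'

```text
time: 23.22
tool_pos: [461.1, -282.8, 74.7]
tcp_rot: [-179.8, -0.1, 79.1]
ft_force: [0.4, 0.8, 0.1]
finger_gap: 85.5
grip_force: 0.0
```

>>> step_arm --pt "0 0 0" --pt "0 0 0" --pt "0 0 0" --pt "0 0 0" --pt "0 0 0" --spin '[0,0,0,0,0]' --gripper -1 --squeeze 30

```text
time: 23.85
tool_pos: [462.3, -284.0, 76.7]
tcp_rot: [180.0, 0.0, 79.0]
ft_force: [-1.4, 0.6, 3.3]
finger_gap: 12.9
grip_force: 29.7
```

>>> step_arm --pt "0.045 -0.039 0" --pt "0.05 -0.029 0" --pt "0.055 -0.018 0" --pt "0.057 -0.006 0" --pt "0.057 0.006 0" --pt "0.055 0.018 0" --pt "0.042 0.023 0" --pt "0.031 0.024 0" --spin '[0,0,0,0,0,0,0,0]'

```text
time: 24.85
tool_pos: [539.4, -289.0, 76.2]
tcp_rot: [-179.9, 0.1, 79.0]
ft_force: [-29.8, -21.1, 7.7]
finger_gap: 12.9
grip_force: 31.3
```

>>> step_arm --pt "0.007 0.006 0" --pt "0.007 0.007 0" --pt "0 0 0" --pt "0 0 0" --spin '[0,0,0,0]'

```text
time: 25.35
tool_pos: [539.2, -289.1, 76.2]
tcp_rot: [-179.6, 0.3, 78.9]
ft_force: [-21.9, -13.8, 10.0]
finger_gap: 12.9
grip_force: 31.2
```

>>> step_arm --pt "-0.012 -0.011 0" --pt "0 0 0" --spin '[0,0]'

```text
time: 25.6
tool_pos: [538.9, -289.3, 76.2]
tcp_rot: [-179.8, 0.1, 79.0]
ft_force: [-11.1, -5.5, 5.0]
finger_gap: 12.8
grip_force: 30.6
```

>>> step_arm --pt "0 0 0" --pt "0 0 0" --pt "0 0 0" --pt "0 0 0" --pt "0 0 0.2" --pt "0 0 0.25" --pt "0 0 0.25" --pt "0 0 0" --spin '[0,0,0,0,0,0,0,0]' --gripper 1

```text
time: 26.6
tool_pos: [543.6, -289.0, 222.5]
tcp_rot: [179.5, 0.2, 79.0]
ft_force: [0.8, -0.1, 0.2]
finger_gap: 85.2
grip_force: 0.0
```

>>> step_arm --pt "-0.2 0.05 0" --pt "-0.2 0.05 0" --pt "0 0 0" --pt "0 0 0" --spin '[0,0,0,0]'

```text
time: 27.1
tool_pos: [461.1, -267.5, 215.9]
tcp_rot: [180.0, 0.0, 79.0]
ft_force: [0.7, 0.0, 0.1]
finger_gap: 85.4
grip_force: 0.0
```

Run:
```python
from h import *
x=r.sense();print(x['tool_pos'],x['time'])
s=snap('wrist','w7');pv=np.array([503.5,-247])
g=cv2.cvtColor(s['pixels'],cv2.COLOR_BGR2GRAY)
for a in (0,.05,.1,.2,-.05):
    th=np.radians(-47.9)-a
    P=np.r_[pv+55*np.array([np.cos(th),np.sin(th)]),107]
    print(a,proj(s,[P])[0].round(1))
u=proj(s,[[540,-288,88]])[0].astype(int)
m=(g<75).astype(np.uint8);y0,x0=max(u[1]-35,0),max(u[0]-35,0)
w=m[y0:u[1]+35,x0:u[0]+35];n,l,st,c=cv2.connectedComponentsWithStats(w)
for i in range(1,n):
    if st[i,4]>25: print(st[i],c[i]+[x0,y0])
```

```text
[ 461.14504197 -267.50155702  215.8816777 ] 27.1
0 [426.1 245.6]
0.05 [423.8 248.2]
0.1 [421.3 250.7]
0.2 [416.1 255.3]
-0.05 [428.4 242.9]
[ 23  24  26  26 420] [419.7        240.51666667]
```

Run:
```python
from h import *
s=load('w7');pv=np.array([503.5,-247]);R=Ro.from_euler('z',42.1,degrees=True).as_matrix()
g=cv2.cvtColor(s['pixels'],cv2.COLOR_BGR2GRAY)
for a in (-.05,0,.05,.1):
    th=np.radians(-47.9)-a;t=np.linspace(0,2*np.pi,40)
    c=pv+55*np.array([np.cos(th),np.sin(th)])
    P=np.vstack([np.c_[c[0]+7*np.cos(t),c[1]+7*np.sin(t),0*t+z] for z in(69,107)])
    h=cv2.convexHull(proj(s,P).astype(np.float32));m=np.zeros_like(g);cv2.fillPoly(m,[h.astype(int)],1)
    M=cv2.moments(m,True);d=(g<75);d[:200]=0;d[275:]=0;d[:,:385]=0;d[:,460:]=0
    print(a,M['m10']/M['m00'],M['m01']/M['m00'],(m&d).sum()/(m|d).sum())
# level check: nozzle-top outline edge agreement for seated vs raised/tilted die
e=cv2.distanceTransform(255-cv2.Canny(s['pixels'],40,120),cv2.DIST_L2,3)
sq=np.array([[1,1],[1,-1],[-1,-1],[-1,1],[1,1]],float)
ln=np.vstack([np.linspace(sq[i],sq[i+1],25) for i in range(4)])
for z in(50,53,56,60):
    P=np.vstack([np.c_[ln*15,np.full(100,53)],np.c_[ln*44,np.full(100,8)]])@R.T+[462.2,-201.1,z]
    q=proj(s,P).round().astype(int);print(z,np.median(e[q[:,1],q[:,0]]),e[q[:,1],q[:,0]].mean())
```

```text
-0.05 422.0372439478585 236.9851024208566 0.5451612903225806
0 420.05471698113206 239.56603773584905 0.7909604519774012
0.05 417.90185185185186 242.13333333333333 0.6948853615520282
0.1 415.31284916201116 244.3482309124767 0.4341317365269461
50 1.3693 2.2196012
53 1.91 2.1759942
56 2.3243 2.2737412
60 2.3243 2.196358
```

```bash
python3 -c "
from bench import r
print(r.hand_in())"
```

```text
the job is handed in; nothing more can be done
None
```

The square-nozzle die is seated on the larger holder's studs, the keeper is swung shut over its plate (about 0.01 rad from fully shut by camera), the gripper has let go, and I handed the job in at about 27 s; the hand-in gave no verdict, and flat seating rests on height and contact force rather than a close-up.

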